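# Go / no-go check of a bass tail block's endpin bore

## Robot

A 6-joint arm with a two-finger parallel gripper is mounted at the origin on the work surface. World frame = base frame: x ahead of the robot, y to its left, z up, the work surface at z = 0. Lengths are in m, angles in rad, forces in N, time in s.
With the tool pointing down it reaches from about 0.4 to 0.825 m from the base axis. Payload 7 kg.
Tool frame: the origin (TCP) lies on the mounting face of the last link; the fingertips stand arm.tcp_to_tips ahead of it and the grasp point (between the pads) lies 159 mm ahead of it (arm.tcp_to_tips is the distance from the TCP to the fingertips, in m); z points along the fingers, y is the direction in which the jaws open and shut (so a half turn about z gives the same grasp; the last joint's range is limited). The gripper opens to 88 mm and grips with 3 to 60 N. Pads are 19 mm wide; open, the fingers measure 130 mm over their backs; the gripper's body (78 mm by 193 mm) begins 47 mm behind the grasp point.
Start: joints at [1.544, 0.359, 0.012, 0, -1.224, -0.288], TCP at [0.209, 0.642, 0.405] pointing down, gripper open.
Joint ranges: [-3.07, 3.07], [-1.43, 2.12], [-1.02, 1.25], [-3.03, 1.67], [-3.05, -0], [-3.03, 3.03]. Speed limits (rad/s): [2.39, 2.39, 3.01, 3.14, 3.14, 3.14].

## Interface

Orientations are given as [roll, pitch, yaw] about the fixed x, y, z axes, in that order (R = Rz(yaw) Ry(pitch) Rx(roll)).
In Python, from station import arm, cams, job_done, finder gives the robot as it stands.
- The arm moves only by the tool play_rows, never from a script. Its argument "targets" is a list that holds one entry, the list of rows, each a list of 4 numbers: the shift along the tool's x, y, z in m, then the turn about the tool's z in degrees. A call has 1 to 5 rows; each row is the pose to reach, as a shift and turn from the pose commanded when the call began, along the tool's axes at that moment; what a row does not reach only later rows make up. A row lasts 1/8 s, in which the tool goes at most 62.5 mm and 10.7 degrees, less where a joint would pass 70% of its speed; a pose out of reach is approached as far as the arm can. A call with a gripper value outside its range is refused whole. "grip" is the closure in counts, from 0 (fully open) to 255 (shut), set as the call begins (left out, the last holds). The fingers move at their own pace and stop on an object; "newtons" is the grip in N (left out, the last holds). Time passes only in rows, so rows that repeat a pose let the fingers close. It gives the time, the measured TCP pose, the force and the opening at its end, in the units of the state.
- arm.get_state(): the state, without advancing time (a new reading comes with each control period).
- cams.grab_frame(name): name is "scene" or "side" or "wrist"; returns (picture, depth): 420x560x3 uint8, red, green, blue; 420x560 float32, m along the optical axis (not along the pixel's ray), 0 where there is no reading.
- cams.camera_params(name): a dict with "intrinsics" (3x3 intrinsics, pixels), "position" and "attitude" of the camera in the world. Camera axes: x right, y down, z forward; pixel columns grow to the right and rows downward; lengths in m; the calibration is good to about 2 mm. A picture is of the moment at which its call begins: read the wrist's pose just before it. camera_params takes no time and is no camera call; for the wrist camera it gives the pose at the moment of the call.
- job_done(): hands the job in, once; it reports no verdict.
Trained networks look in the newest picture that a camera, given by its name, has taken for a name from the list of things; names that differ only in an ending like _2 or _b are one class to them, and where a whole thing is asked for, a point or a joint stands for the part that bears it (a point fixed in the world has none). Each returns a list of dicts, best first, with "score" (0 to 1); they miss things now and then, are a little off and sometimes report something else, mostly with a low value. They report only what shows in the picture. A call takes as long as a camera call. They do not tell look-alikes from the thing itself.
- finder.find_in(camera, query): "xyz" ([x, y, z] in m, in world coordinates, good to about 4 mm: the middle of the surface that is visible of it).
- finder.masks_of(camera, query): "mask" (420x560 bool, what is visible of it).
The state is a dict: "t": time; "q": joint angles; "qd": joint speeds; "joint_efforts": joint torques, N m; "eef_pos": TCP position; "ee_rot": TCP orientation; "force": force on the tool from outside, world axes, zero at the start; "moment": the same for the moment, N m; "width": finger opening in m.
Only numpy, scipy, OpenCV 4.12 (cv2) and the standard library are available. Lean on these libraries where they do the work, as an engineer would, in place of code of your own. Each camera call takes 0.05 s, during which the arm holds its last target. There are 200 camera calls.

## Task

Check the endpin bore of the tail block in the green jig with the black-handled plug gauge: push the go end (green ring, longer and thinner) through the recess in fully until its collar is home against the block, draw it out, then press the no-go end (red ring, short) into the recess, squarely against the mouth of the bore at its bottom, with a light push of about 8 N held for a second, to confirm that it will not enter. Lay the gauge back in the cradle it came from, either way round, and let go; never push on the block with more than 25 N, and leave the other gauge, the glue bottle and the loose brass bush where they are.

Things in the scene. Friction and masses are not known exactly. Their poses are not given: they have to be found in the camera images.
- gauge_center (a point): centre of the black-handled double-ended plug gauge (150 mm long, 0.19 to 0.33 kg), lying level in its cradle. y is its axis, +y to the go end, z up. Square handle 26 x 26 mm in section (flats on x and z) out to 36 mm each way, then a steel collar 38 mm across from 36 to 48 mm each way, then the two ends. Grip the handle from above, across x.
- gauge: the same gauge as a body; origin at its centre, same axes. Held in a gripper, every touch of its nose on the block may tip it down a little (up to about 0.3 degree a touch)
- gauge_go (a point): middle of the go end's nose, 82 mm along +y from the gauge's centre (green ring on that end of the handle). The go end is 22.4 mm across, 34 mm long beyond its collar, a 0.6 mm bevel on its nose
- gauge_nogo (a point): middle of the no-go end's nose, 68 mm along -y from the gauge's centre (red ring on that end of the handle). The no-go end is 28 mm across, 20 mm long beyond its collar, sharp-edged
- cradle_seat (a point): where the gauge's centre belongs in its cradle (dark wood, fixed, base 85 x 125 x 12 mm), 55 mm over the table. Two 90-degree V rests under the collars, 34 to 50 mm from this point along the cradle's y on both sides, reach to just below the gauge's axis; between them it is open down to the base. y along the gauge's axis, z up.
- bore (a point): nominal middle of the mouth on the block's face, 75 mm over the table. +y points level into the bore, x level across the face, z up. First a recess 33 mm across, 8 mm deep, then concentric with it the bore, 24 mm across, to 58 mm. The real middle lies up to 8 mm to either side of this point along x (height and face are true): find it by feel. Home, the go nose is 34 mm past the face.
- jig: the fixed jig with the pale maple tail block clamped in it: steel base 160 x 130 mm, green plate behind the block, block 92 wide (x), 88 high, its top 119 mm over the table; all rigid. Origin on the table under the block; the face lies 20 mm from it along -y; axes as the bore's
- gauge2_center (a point): centre of the other, smaller plug gauge (pale wood handle, 12 mm and 14 mm ends, otherwise shaped like the black one) in its own identical cradle; bystander
- glue_mid (a point): mid-height of a loose white glue bottle, 48 mm across, 110 mm tall; bystander
- spare_bush_mid (a point): middle of a loose brass bush, 40 mm outside, 30 mm tall, standing near the jig on the robot's side; bystander
Things that resemble listed ones, but are neither listed nor needed, are in the scene too. What is shaped like the gauge but turquoise is not meant.

How it is judged:
By the outcome, as a careful person would: the job done as asked, in the order asked, and still so for the second after the job is handed in, with the robot touching nothing.
It also fails if it takes over 72 s, if anything falls off the work surface, if the arm or the gripper's body presses on something with over 40 N, if the wrist force passes 120 N, or if a joint passes its speed limit or range.

## Working session

There is one attempt and no reset: what is moved stays moved. The work goes in short steps, Python scripts to look and compute and a tool call to move; the robot and the scene stay as the last step left them, time stands still between calls to the robot, and variables do not carry over. Pictures are saved under pics/ and viewed, about 8 in all and at most 12, crops included, and the job is handed in when it is done.

Besides the shell and the picture viewer there is one more tool, called by a JSON object that holds its "api" and its "payload". play_rows: Moves the arm, as the interface text tells. Its arguments: {"type":"object","properties":{"targets":{"type":"array","items":{"type":"array","items":{"type":"array","items":{"type":"number"}}}},"grip":{"type":"number"},"newtons":{"type":"number"}},"required":["targets"]}

```bash
ls; mkdir -p pics; cat > h.py <<'E'
import numpy as np, cv2
from scipy.spatial.transform import Rotation as R
from station import arm, cams, finder, job_done
def cp(n):
    p=cams.camera_params(n); return np.array(p['intrinsics']),np.array(p['position']),p['attitude']
def rotm(a):
    a=np.array(a)
    return a if a.shape==(3,3) else (R.from_euler('xyz',a).as_matrix() if a.size==3 else R.from_quat(a).as_matrix())
def cloud(n,d,c=None):
    K,p,a=c or cp(n); v,u=np.mgrid[:d.shape[0],:d.shape[1]]
    P=np.stack([(u-K[0,2])/K[0,0]*d,(v-K[1,2])/K[1,1]*d,d],-1)
    return P@rotm(a).T+p
def proj(n,X,c=None):
    K,p,a=c or cp(n); q=(np.array(X)-p)@rotm(a); return (q/q[...,2:])@K.T
E
python3 - <<'E'
from h import *
print(arm.tcp_to_tips, arm.get_state())
for n in ['scene','side','wrist']:
    print(n,cams.camera_params(n))
    im,d=cams.grab_frame(n); cv2.imwrite(f'pics/{n}0.png',im[...,::-1]); np.save(f'/tmp/{n}0.npy',d)
    if n!='wrist' or 1:
        for q in ['gauge_center','gauge_go','gauge_nogo','cradle_seat','bore','jig','gauge2_center','glue_mid','spare_bush_mid']:
            r=finder.find_in(n,q); print(q,[(round(x['score'],2),np.round(x['xyz'],3).tolist(),np.round(proj(n,x['xyz'])[:2]).tolist()) for x in r[:3]])
E
```

```text
pics
0.1781 {'t': 0.0, 'q': array([ 1.54408190e+00,  3.59356395e-01,  1.10431534e-02, -3.57753189e-04,
       -1.22408019e+00, -2.88126049e-01]), 'qd': array([ 0.00236378,  0.0024674 ,  0.00109898,  0.00096974, -0.00081204,
       -0.00125414]), 'joint_efforts': array([ 1.23243894e-04, -5.82721746e+01,  2.93056011e+01,  6.99725524e+00,
        6.95747993e-03, -1.54233867e-04]), 'eef_pos': array([0.20894604, 0.64163146, 0.40373395]), 'ee_rot': array([ 3.13996581e+00, -1.31423297e-04, -3.14962203e-01]), 'force': array([-0.66668988,  0.15685056,  0.28848357]), 'moment': array([-0.02715895,  0.00309295, -0.02914068]), 'width': 0.08763301655533888}
scene {'intrinsics': array([[389.2476571 ,   0.        , 274.57428256],
       [  0.        , 389.2476571 , 211.70723699],
       [  0.        ,   0.        ,   1.        ]]), 'position': array([ 1.24128736, -0.08596143,  0.59529406]), 'attitude': array([-2.18061694,  0.02080619,  1.39177381])}
gauge_center [(0.96, [0.402, 0.063, 0.033], [278.0, 201.0]), (0.93, [0.663, 0.351, 0.03], [429.0, 252.0]), (0.9, [0.661, 0.174, 0.067], [354.0, 249.0])]
[... 1475 characters left out ...]
[0.531, -0.251, 0.074], [363.0, 303.0])]
jig [(0.73, [0.531, -0.256, 0.073], [365.0, 305.0])]
gauge2_center [(0.94, [0.471, 0.216, 0.066], [234.0, 174.0])]
glue_mid [(0.89, [0.696, -0.046, 0.06], [370.0, 211.0])]
spare_bush_mid [(0.98, [0.342, -0.313, 0.028], [295.0, 385.0])]
wrist {'intrinsics': array([[338.80614004,   0.        , 283.20789271],
       [  0.        , 338.80614004, 210.84836453],
       [  0.        ,   0.        ,   1.        ]]), 'position': array([0.27355339, 0.62033795, 0.38514879]), 'attitude': array([ 2.88378014e+00, -6.91745124e-04, -1.88582207e+00])}
gauge_center []
gauge_go []
gauge_nogo []
cradle_seat []
bore []
jig []
gauge2_center []
glue_mid []
spare_bush_mid []
```

View pics/scene0.png

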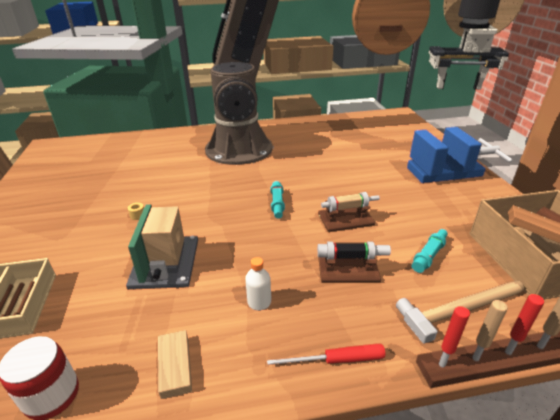

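View pics/side0.png

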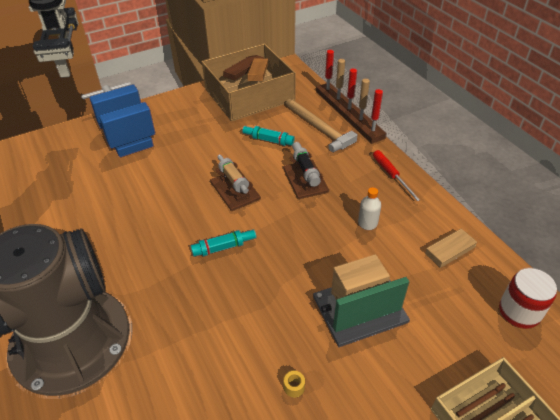

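Scene picture: black-handled gauge at (350,252), with its red ring at about (338,250) and green at about (368,252). Look-alikes are turquoise at (278,200) and (430,250), and the pale one at (348,203). In the side picture the black gauge is at (305,165), and the jig at (362,300) has its face turned towards the gauges (+y). Next: a close crop and cloud fits.

```bash
python3 - <<'E'
from h import *
im={n:cv2.imread(f'pics/{n}0.png') for n in ['scene','side']}
D={n:np.load(f'/tmp/{n}0.npy') for n in im}
a=cv2.resize(im['scene'][225:290,305:405],(800,520),interpolation=cv2.INTER_CUBIC)
cv2.imwrite('pics/crop1.png',a)
def fit(P):
    c,s,ang=cv2.minAreaRect(P[:,:2].astype(np.float32)); return np.round(c,4),np.round(s,4),round(ang,2)
A=[];
for n in im:
    P=cloud(n,D[n]); 
    # gauge+cradle region
    m=(abs(P[...,0]-.66)<.09)&(abs(P[...,1]-.165)<.11)&(D[n]>0)
    g=m&(P[...,2]>.058)&(P[...,2]<.1); Q=P[g]; 
    c=Q.mean(0); e=np.linalg.svd((Q-c)[:,:2])[2][0]
    print(n,'gauge top',len(Q),c,'dir',np.degrees(np.arctan2(e[1],e[0])),fit(Q),'zmax',np.percentile(Q[:,2],99))
    b=m&(P[...,2]>.006)&(P[...,2]<.016); print(' base',b.sum(),fit(P[b]))
    j=(abs(P[...,0]-.57)<.15)&(abs(P[...,1]+.22)<.13)&(D[n]>0)
    hsv=cv2.cvtColor(im[n],cv2.COLOR_BGR2HSV)
    for lab,lo,hi in [('blocktop',.113,.123),('base',.006,.03)]:
        k=j&(P[...,2]>lo)&(P[...,2]<hi); print(' jig',lab,k.sum(),fit(P[k]))
    gr=j&(hsv[...,0]>55)&(hsv[...,0]<95)&(hsv[...,1]>90)&(P[...,2]>.03)
    print(' plate',gr.sum(),fit(P[gr]),P[gr].mean(0),P[gr][:,2].max())
    t=(abs(P[...,0]-.57)<.3)&(abs(P[...,1])<.3)&(D[n]>0)&(abs(P[...,2])<.008); print(' table z',np.median(P[t][:,2]))
    for q,c0,r in [('g2',(.475,.225),.1),('glue',(.71,-.04),.05),('bush',(.35,-.31),.05)]:
        k=(np.hypot(P[...,0]-c0[0],P[...,1]-c0[1])<r)&(D[n]>0)&(P[...,2]>.006); print(' ',q,fit(P[k]),P[k][:,2].max())
E
```

```text
scene gauge top 782 [0.65867867 0.17211322 0.06706099] dir -100.44799958361705 (array([0.6573, 0.1762]), array([0.1501, 0.0344]), 77.86) zmax 0.07547776257992263
 base 1173 (array([0.6571, 0.169 ]), array([0.1249, 0.0792]), 77.83)
 jig blocktop 1111 (array([ 0.5509, -0.2249]), array([0.0797, 0.1488]), 81.5)
 jig base 1444 (array([ 0.5495, -0.2251]), array([0.1305, 0.1636]), 81.76)
 plate 154 (array([ 0.5515, -0.2553]), array([0.0106, 0.1398]), 81.42) [ 0.56561295 -0.25692271  0.1086058 ] 0.11668701413839605
 table z 0.0015870714358503513
  g2 (array([0.4769, 0.2336]), array([0.1515, 0.0858]), 89.13) 0.07640101151954981
  glue (array([ 0.7129, -0.0348]), array([0.0463, 0.0352]), 74.55) 0.11384693398296819
  bush (array([ 0.3472, -0.3061]), array([0.0384, 0.0388]), 21.02) 0.03450144047765613
side gauge top 471 [0.6489341  0.16616256 0.06750067] dir -101.25071814227799 (array([0.653 , 0.1778]), array([0.1548, 0.0377]), 78.7) zmax 0.07655338026124581
 base 619 (array([0.6607, 0.1574]), array([0.1992, 0.1185]), 73.18)
 jig blocktop 1574 (array([ 0.5486, -0.2248]), array([0.0819, 0.1504]), 81.37)
 jig base 1738 (array([ 0.5867, -0.2242]), array([0.2456, 0.2348]), 82.04)
 plate 1951 (array([ 0.5424, -0.2573]), array([0.016 , 0.1479]), 82.18) [ 0.53897091 -0.26069177  0.08180941] 0.11812804722147996
 table z 0.000807327744746178
  g2 (array([0.4683, 0.2177]), array([0.1631, 0.1533]), 41.18) 0.07886256833169802
  glue (array([ 0.7042, -0.0428]), array([0.0381, 0.058 ]), 43.17) 0.11365219447123842
  bush (array([ 0.3341, -0.3118]), array([0.0615, 0.0573]), 69.1) 0.03486374315262075
```

View pics/crop1.png

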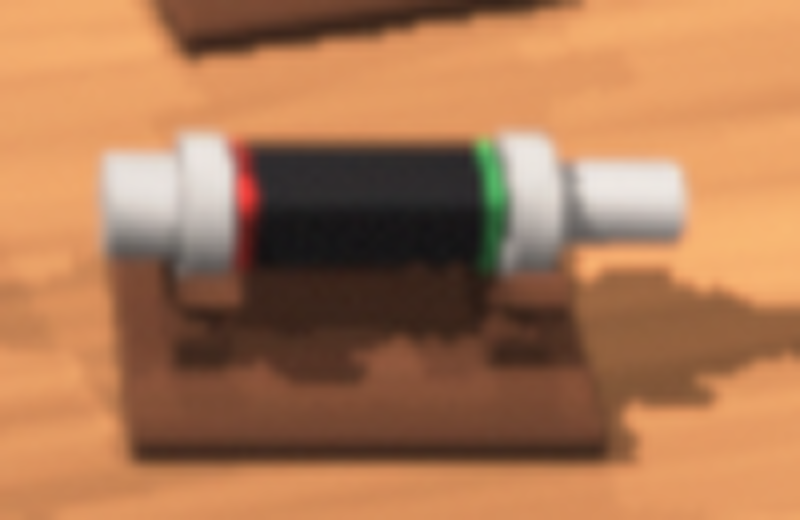

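The crop confirms the choice: black handle, green ring on the right (go end towards world +y), red ring on the left. First I'll move the wrist camera to look at the block's face.

```bash
cat >> h.py <<'E'
def to(target,yaw_deg,ref=None):
    """tool-axis shift [m] and turn [deg] from measured pose (or ref=(xyz,rpy)) to target TCP, tool down"""
    s=arm.get_state(); p,r=(s['eef_pos'],s['ee_rot']) if ref is None else ref
    p=np.array(p); yaw=r[2]
    M=R.from_euler('xyz',[np.pi,0,yaw]).as_matrix()
    d=M.T@(np.array(target)-p); t=-((yaw_deg-np.degrees(yaw)+180)%360-180)
    return np.round(d,4),round(t,2),'dist',round(float(np.linalg.norm(d)),3)
E
python3 - <<'E'
from h import *
print(to((.509,-.027,.339),-8.3))
E
```

```text
(array([0.4923, 0.543 , 0.0657]), np.float64(-9.74), 'dist', 0.736)
```

{"api": "play_rows", "payload": {"targets": [[[0.032, 0.036, 0.004, 0], [0.064, 0.072, 0.008, 0], [0.1, 0.11, 0.013, 0], [0.136, 0.15, 0.018, 0], [0.172, 0.19, 0.022, 0]]]}}

```text
t: 2.12
eef_pos: [0.3142, 0.4062, 0.3827]
ee_rot: [-3.141, -0.0, -0.314]
force: [1.1, 0.1, -0.2]
width: 0.0879
```

{"api": "play_rows", "payload": {"targets": [[[0.036, 0.04, 0.005, 0], [0.072, 0.08, 0.01, 0], [0.108, 0.12, 0.014, 0], [0.142, 0.158, 0.018, 0], [0.176, 0.194, 0.022, 0]]]}}

```text
t: 2.75
eef_pos: [0.4214, 0.1673, 0.361]
ee_rot: [-3.141, -0.001, -0.314]
force: [0.9, 0.6, 0.2]
width: 0.0876
```

{"api": "play_rows", "payload": {"targets": [[[0.036, 0.04, 0.005, -3], [0.072, 0.08, 0.01, -6], [0.108, 0.12, 0.015, -9.7], [0.144, 0.159, 0.021, -9.7], [0.144, 0.159, 0.021, -9.7]]]}}

```text
t: 3.38
eef_pos: [0.5094, -0.0298, 0.3389]
ee_rot: [3.141, 0.001, -0.15]
force: [-0.5, 0.5, 0.4]
width: 0.0876
```

```bash
python3 - <<'E'
from h import *
s=arm.get_state(); print(s['t'],s['eef_pos'],s['ee_rot'],s['q'],s['force'])
c=cp('wrist'); im,d=cams.grab_frame('wrist'); cv2.imwrite('pics/w1.png',im[...,::-1]); np.savez('/tmp/w1.npz',d=d,p=c[1],a=c[2],K=c[0])
for q in ['bore','jig','gauge_center']: 
    r=finder.find_in('wrist',q); print(q,[(round(x['score'],2),np.round(x['xyz'],3).tolist(),np.round(proj('wrist',x['xyz'],c)[:2]).tolist()) for x in r[:3]])
E
```

```text
3.375 [ 0.50940569 -0.0297561   0.33893073] [ 3.14079099e+00  1.03214972e-03 -1.50211297e-01] [ 3.27095936e-01  1.43680565e-01 -4.39704102e-01  2.84812481e-04
 -9.88696744e-01  1.09333277e+00] [-0.54607587  0.48220284  0.36801928]
bore [(0.64, [0.555, -0.189, 0.056], [483.0, 119.0])]
jig [(0.73, [0.558, -0.186, 0.052], [475.0, 116.0])]
gauge_center [(0.88, [0.642, 0.123, 0.064], [37.0, 61.0]), (0.69, [0.407, 0.058, 0.036], [207.0, 321.0])]
```

View pics/w1.png

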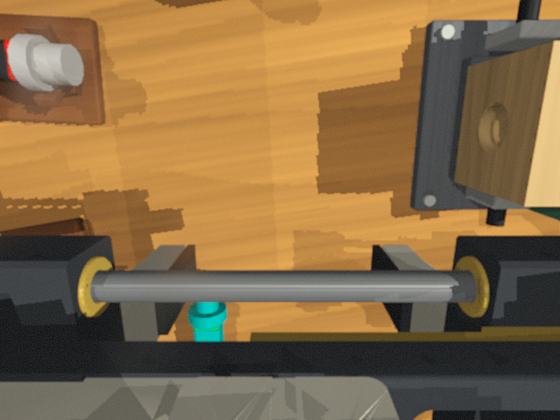

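The wrist view shows the block's face with the recess at about (493,127), and the red end of the black gauge at (45,60). I'll fit the face plane and the mouth from the depth.

```bash
python3 - <<'E'
from h import *
z=np.load('/tmp/w1.npz'); d=z['d']; c=(z['K'],z['p'],z['a']); P=cloud('wrist',d,c)
im=cv2.imread('pics/w1.png')
reg=np.zeros(d.shape,bool); reg[40:215,455:560]=1; reg&=d>0
Q=P[reg]; print('top z',np.percentile(Q[:,2],[50,90,99]))
k=reg&(P[...,2]>.035)&(P[...,2]<.114)
F=P[k]; best=None; rng=np.random.default_rng(0)
for i in range(500):
    th=np.radians(rng.uniform(70,95)); n=np.array([np.cos(th),np.sin(th),0]); o=F[rng.integers(len(F))]@n
    s=(abs(F@n-o)<.0015).sum()
    if best is None or s>best[0]: best=(s,n,o)
_,n,o=best
for _ in range(3):
    I=F[abs(F@n-o)<.002]; m=I.mean(0); e=np.linalg.svd((I-m)[:,:2],full_matrices=False)[2][1]; n=np.array([*e,0])*np.sign(e[1]); o=m@n
print('face normal yaw',np.degrees(np.arctan2(n[1],n[0])),'off',o,len(I),'resid',np.std(I@n-o), '3d tilt',np.linalg.svd(I-m,full_matrices=False)[2][2])
bx=np.array([-n[1],n[0],0]) # bore x: y_b=-n ; x = y_b x z
bx=np.cross(-n,[0,0,1])
print('face extents along bx',np.percentile(I@bx,[.2,1,99,99.8]),'z',I[:,2].min(),I[:,2].max())
rays=P-c[1]; t=(o-c[1]@n)/(rays@n); X=c[1]+rays*t[...,None]
g=(rays@n)  # behind plane
beh=(P@n-o)
h=reg&(beh<-.0015)&(X[...,2]>.05)&(X[...,2]<.1)&(abs(X@bx-np.median(I@bx))<.03)
u=X[h]@bx; w=X[h][:,2]
print('mouth px',h.sum(),'u',u.min(),u.max(),'mid',(u.min()+u.max())/2,'mean',u.mean(),'z',w.min(),w.max(),w.mean(), 'rad',np.sqrt(h.sum() and (np.ptp(u)/2)**2))
(cu,cw),r=cv2.minEnclosingCircle(np.c_[u,w].astype(np.float32)); print('circ',cu,cw,r)
C=cu*bx+o*n; print('mouth world',C, 'face mid-u world',np.mean(np.percentile(I@bx,[.5,99.5]))*bx+o*n)
# jig base rectangle from this view
b=(P[...,2]>.004)&(P[...,2]<.03)&(d>0)&(P[...,1]<-.1); print('base',cv2.minAreaRect(P[b][:,:2].astype(np.float32)))
for n_ in ['scene','side']:
    D=np.load(f'/tmp/{n_}0.npy'); Pp=cloud(n_,D); k=(abs(Pp[...,0]-.56)<.1)&(abs(Pp[...,1]+.22)<.12)&(Pp[...,2]>.1155)&(Pp[...,2]<.13); B=Pp[k]
    a=B@bx; y=B@n; print(n_,'top z',np.median(B[:,2]),'front edge n',np.percentile(y,[95,98,99.5]),'u',np.percentile(a[y>o-.03],[1,5,95,99]))
E
```

```text
top z [0.08204081 0.11945006 0.12056473]
face normal yaw 81.80121231601107 off -0.10432273977708202 8585 resid 0.00044296857348974914 3d tilt [-0.14262181 -0.98977505  0.0020908 ]
face extents along bx [-0.61742556 -0.61686203 -0.52661569 -0.52581791] z 0.03500670397548966 0.11399765540599852
mouth px 1004 u -0.5878567351600439 -0.5555999351009663 mid -0.5717283351305051 mean -0.5718308996704297 z 0.060886788880482934 0.09236462277646396 0.07780550294155972 rad 0.016128400029538803
circ -0.5717257857322693 0.07696397602558136 0.01624591462314129
mouth world [ 0.55100506 -0.18478915  0.        ] face mid-u world [ 0.55093039 -0.18477839  0.        ]
base ((0.551251232624054, -0.2106425166130066), (0.10334370285272598, 0.16059273481369019), 81.28889465332031)
scene top z 0.12072643331215879 front edge n [-0.10582493 -0.10481477 -0.10447971] u [-0.61943466 -0.61796799 -0.53080051 -0.52695025]
side top z 0.11958603054260825 front edge n [-0.10675016 -0.10510442 -0.10359078] u [-0.61732283 -0.61364146 -0.52931668 -0.52627801]<stdin>:19: RuntimeWarning: divide by zero encountered in divide
<stdin>:19: RuntimeWarning: invalid value encountered in multiply
```

Face plane: normal yaw 81.8°, offset −0.1043. The mouth as seen sits at the block's centre, u = −0.5717, but the real one must be felt. By geometry, q6 allows both ends to reach the bore without a regrip if I grip at yaw about 78°. Next, over the gauge.

```bash
python3 - <<'E'
from h import *
print(to((.654,.170,.30),78))
E
```

```text
(array([ 0.1156, -0.2153,  0.0399]), np.float64(-86.31), 'dist', 0.248)
```

{"api": "play_rows", "payload": {"targets": [[[0.023, -0.043, 0.008, -10], [0.046, -0.086, 0.016, -20], [0.069, -0.129, 0.024, -30], [0.092, -0.172, 0.032, -40], [0.1155, -0.2153, 0.04, -50]]]}}

```text
t: 4.2
eef_pos: [0.6543, 0.1726, 0.3]
ee_rot: [3.141, -0.001, 0.735]
force: [-0.1, -0.5, 0.5]
width: 0.0877
```

{"api": "play_rows", "payload": {"targets": [[[0, 0, 0, -10], [0, 0, 0, -20], [0, 0, 0, -30], [0, 0, 0, -36.3], [0, 0, 0, -36.3]]]}}

```text
t: 4.82
eef_pos: [0.6536, 0.171, 0.3001]
ee_rot: [3.141, -0.0, 1.362]
force: [0.5, -0.3, 0.3]
width: 0.0876
```

```bash
python3 - <<'E'
from h import *
s=arm.get_state(); print(s['t'],s['eef_pos'],s['ee_rot'],s['q'],s['force'])
c=cp('wrist'); im,d=cams.grab_frame('wrist'); cv2.imwrite('pics/w2.png',im[...,::-1]); np.savez('/tmp/w2.npz',d=d,p=c[1],a=c[2],K=c[0])
P=cloud('wrist',d,c)
m=(abs(P[...,0]-.656)<.06)&(abs(P[...,1]-.175)<.11)&(d>0)&(P[...,2]>.058)&(P[...,2]<.085)
# strip fits per slice along axis
a=np.radians(78); e=np.array([np.cos(a),np.sin(a),0]); n=np.array([np.sin(a),-np.cos(a),0])
Q=P[m]; s_=Q@e; w=Q@n; s0=np.array([.654,.170,0])@e
for b in np.arange(-.09,.1,.01):
    k=(s_-s0>b)&(s_-s0<b+.01)
    if k.sum()>10: print(round(b+.005,3),k.sum(),'mid w',np.round([(np.percentile(w[k],1)+np.percentile(w[k],99))/2,np.ptp(w[k])],4),'ztop',round(np.percentile(Q[k][:,2],97),4))
print('s range',s_.min()-s0,s_.max()-s0, 'w0',np.array([.654,.170,0])@n)
E
```

```text
4.825 [0.65357051 0.17095855 0.300076  ] [ 3.14124001e+00 -3.35558296e-04  1.36208840e+00] [ 5.43714960e-01  4.35241476e-01 -1.19766476e-01 -4.66895021e-06
 -1.01530161e+00  2.38917217e+00] [ 0.45953861 -0.30653226  0.32059743]
-0.065 325 mid w [0.6026 0.0264] ztop 0.0697
-0.055 307 mid w [0.6025 0.0262] ztop 0.0699
-0.025 440 mid w [0.6023 0.0256] ztop 0.0694
-0.015 533 mid w [0.6023 0.0259] ztop 0.0695
-0.005 554 mid w [0.6019 0.0257] ztop 0.0695
0.005 568 mid w [0.602 0.026] ztop 0.0694
0.015 592 mid w [0.6016 0.0258] ztop 0.0695
0.025 621 mid w [0.6016 0.0255] ztop 0.0695
0.035 653 mid w [0.601  0.0368] ztop 0.0744
0.045 949 mid w [0.6014 0.0365] ztop 0.0747
0.055 518 mid w [0.6013 0.0207] ztop 0.067
0.065 544 mid w [0.6014 0.021 ] ztop 0.0672
0.075 566 mid w [0.601  0.0209] ztop 0.0671
0.085 156 mid w [0.6007 0.02  ] ztop 0.067
s range -0.0673928706434323 0.08280806678110686 w0 0.6043635434408897
```

View pics/w2.png

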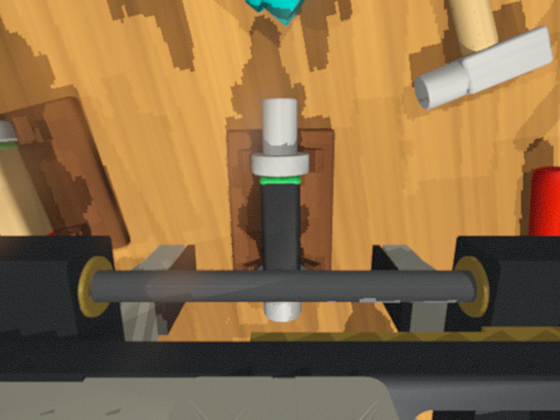

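The picture shows the black gauge at (281,190), with the green ring and longer end up. The slices give its centre as about (0.6517, 0.1711) and yaw 78.7°, and widths and heights match the description. Descend and grip.

```bash
python3 - <<'E'
from h import *
print(to((.6517,.1711,.214),78.67))
E
```

```text
(array([-0.0001, -0.002 ,  0.086 ]), np.float64(-0.74), 'dist', 0.086)
```

{"api": "play_rows", "payload": {"targets": [[[0, -0.002, 0.02, -0.7], [0, -0.002, 0.045, -0.7], [0, -0.002, 0.07, -0.7], [0, -0.002, 0.086, -0.7], [0, -0.002, 0.086, -0.7]]]}}

```text
t: 5.5
eef_pos: [0.6518, 0.17, 0.2125]
ee_rot: [-3.14, 0.001, 1.372]
force: [-0.1, 0.3, 0.1]
width: 0.0879
```

{"api": "play_rows", "payload": {"targets": [[[0, 0, 0, 0], [0, 0, 0, 0], [0, 0, 0, 0], [0, 0, 0, 0], [0, 0, 0, 0]]], "grip": 255, "newtons": 50}}

```text
t: 6.12
eef_pos: [0.6523, 0.1698, 0.2138]
ee_rot: [3.141, -0.0, 1.373]
force: [-0.6, -0.4, -0.6]
width: 0.0431
```

{"api": "play_rows", "payload": {"targets": [[[0, 0, 0, 0], [0, 0, 0, 0], [0, 0, 0, 0], [0, 0, 0, 0]]]}}

```text
t: 6.62
eef_pos: [0.6519, 0.1699, 0.2136]
ee_rot: [-3.141, 0.0, 1.373]
force: [-3.5, 1.0, 2.3]
width: 0.0256
```

{"api": "play_rows", "payload": {"targets": [[[0, 0, -0.002, 0], [0, 0, -0.012, 0], [0, 0, -0.03, 0], [0, 0, -0.05, 0], [0, 0, -0.06, 0]]]}}

```text
t: 7.25
eef_pos: [0.6527, 0.17, 0.2762]
ee_rot: [3.139, -0.002, 1.373]
force: [-0.1, -0.0, -1.8]
width: 0.0257
```

```bash
python3 - <<'E'
from h import *
s=arm.get_state(); print(s['t'],s['eef_pos'],s['ee_rot'],s['force'],s['width'],s['moment'])
c=cp('wrist'); im,d=cams.grab_frame('wrist'); np.savez('/tmp/w3.npz',d=d,p=c[1],a=c[2],K=c[0]); cv2.imwrite('pics/w3.png',im[...,::-1])
# gauge in tool frame
s=arm.get_state(); M=R.from_euler('xyz',s['ee_rot']).as_matrix(); P=(cloud('wrist',d,c)-s['eef_pos'])@M
m=(d>0)&(abs(P[...,1])<.03)&(P[...,2]>.125)&(P[...,2]<.17)&(P[...,0]>.01)&(P[...,0]<.1); Q=P[m]
for b in np.arange(.01,.095,.008):
    k=(Q[:,0]>b)&(Q[:,0]<b+.008)
    if k.sum()>10: print(round(b+.004,3),k.sum(),'mid y',np.round([(np.percentile(Q[k,1],1)+np.percentile(Q[k,1],99))/2,np.ptp(Q[k,1])],4),'ztop',round(np.percentile(Q[k,2],3),4))
print(Q[:,0].max())
for t in range(3): cams.grab_frame('wrist'); s=arm.get_state(); print(s['eef_pos'],s['ee_rot'],s['force'],s['moment'])
E
```

```text
7.25 [0.6527474  0.16999788 0.27621184] [ 3.13905615e+00 -1.82820378e-03  1.37309472e+00] [-0.06586448 -0.02562238 -1.79779388] 0.02568054390305783 [-0.06779635 -0.16366509  0.05413567]
0.014 1946 mid y [-0.0006  0.0558] ztop 0.1452
0.022 1237 mid y [-0.0006  0.0261] ztop 0.145
0.03 1275 mid y [-0.0007  0.0264] ztop 0.1449
0.038 1454 mid y [-0.0008  0.0369] ztop 0.1399
0.046 2299 mid y [-0.0008  0.0377] ztop 0.1398
0.054 1159 mid y [-0.0007  0.022 ] ztop 0.1475
0.062 1203 mid y [-0.0007  0.0224] ztop 0.1474
0.07 1289 mid y [-0.0007  0.0223] ztop 0.1474
0.078 1324 mid y [-0.0007  0.0224] ztop 0.1473
0.086 176 mid y [-0.0007  0.0224] ztop 0.1477
0.08317776694149859
[0.65266469 0.17000665 0.27578223] [ 3.13903462e+00 -1.97314725e-03  1.37305356e+00] [-0.04748521  0.04845834 -2.68597099] [-0.04993337 -0.1140887  -0.0286723 ]
[0.65231222 0.16984751 0.27457657] [ 3.14043564e+00 -1.14412371e-03  1.37280796e+00] [-0.49823231 -0.34592758 -3.19303743] [-0.09363519 -0.08845694 -0.03734197]
[0.65203586 0.16980083 0.27366747] [-3.14150968e+00 -2.91871791e-04  1.37276174e+00] [-0.63200609  0.62697781 -2.33398275] [-0.09846719 -0.07798619  0.01801239]
```

Held straight: width 25.7 mm, about 0.27 kg, go-end top flat at 0.1474 in the tool frame (tilt baseline), nose at 83 mm. Carry it to the bore front with the half turn.

{"api": "play_rows", "payload": {"targets": [[[-0.03, -0.004, -0.02, 10], [-0.08, -0.01, -0.036, 20], [-0.14, -0.019, -0.036, 30], [-0.2, -0.028, -0.036, 40], [-0.256, -0.0354, -0.036, 50]]]}}

```text
t: 8.07
eef_pos: [0.5659, -0.0759, 0.309]
ee_rot: [-3.141, 0.001, 0.495]
force: [1.7, 0.2, -2.5]
width: 0.0255
```

{"api": "play_rows", "payload": {"targets": [[[0, 0, 0, 10.5], [0, 0, 0, 21], [0, 0, 0, 31.5], [0, 0, 0, 42], [0, 0, 0, 52]]]}}

```text
t: 8.7
eef_pos: [0.5669, -0.0742, 0.3088]
ee_rot: [3.141, 0.001, -0.413]
force: [0.2, -0.5, -2.1]
width: 0.0259
```

{"api": "play_rows", "payload": {"targets": [[[0, 0, 0, 10.5], [0, 0, 0, 21], [0, 0, 0, 31.5], [0, 0, 0, 42], [0, 0, 0, 52]]]}}

```text
t: 9.32
eef_pos: [0.5669, -0.0742, 0.3087]
ee_rot: [3.14, 0.0, -1.321]
force: [0.5, -0.5, -2.6]
width: 0.0261
```

{"api": "play_rows", "payload": {"targets": [[[0, 0, 0, 10], [0, 0, 0, 18], [0, 0, 0, 22.9], [0, 0, 0, 22.9], [0, 0, 0, 22.9]]]}}

```text
t: 9.95
eef_pos: [0.5671, -0.0742, 0.3092]
ee_rot: [3.141, -0.0, -1.713]
force: [0.3, -0.6, -2.9]
width: 0.0256
```

```bash
cat >> h.py <<'E'
N=np.array([.1426,.9898,0]); BX=np.cross(-N,[0,0,1]); U0=-.5717; O=-.1043
def rel(p,L=.082):
    """TCP position -> lateral offset from nominal bore axis (bore x), nose depth past face, axis height error"""
    p=np.array(p); return np.round([(p@BX-U0)*1e3, (-(p@N-O)+L)*1e3, (p[2]-.2337)*1e3],2)
E
python3 - <<'E'
from h import *
s=arm.get_state(); print(s['t'],s['eef_pos'],np.degrees(s['ee_rot']),s['q'],s['force'],s['moment'],rel(s['eef_pos']))
g=-.010; tgt=U0*BX+N*(O+.082-g); tgt[2]=.2337; print(tgt,to(tgt,-98.2))
E
```

```text
9.95 [ 0.5670916  -0.07418766  0.3092307 ] [ 1.79957326e+02 -1.23205935e-02 -9.81267264e+01] [ 2.11883280e-01  2.71769619e-01 -3.47619288e-01 -6.90723262e-05
 -9.52180602e-01 -3.53681416e-01] [ 0.34284798 -0.59686385 -2.85087573] [ 0.08377993 -0.06600798 -0.05474338] [ -0.19 -29.74  75.53]
[ 0.56411468 -0.09369896  0.2337    ] (array([0.0197, 0.0002, 0.0755]), np.float64(0.07), 'dist', 0.078)
```

{"api": "play_rows", "payload": {"targets": [[[0, 0, 0.02, 0], [0, 0, 0.045, 0], [0, 0, 0.068, 0], [0.008, 0, 0.0755, 0], [0.02, 0, 0.0755, 0]]]}}

```text
t: 10.58
eef_pos: [0.5643, -0.0945, 0.234]
ee_rot: [3.141, -0.0, -1.713]
force: [-0.8, 0.0, -1.8]
width: 0.0256
```

{"api": "play_rows", "payload": {"targets": [[[0, 0, 0, 0], [0, 0, 0, 0]]]}}

```text
t: 10.82
eef_pos: [0.5646, -0.0943, 0.2351]
ee_rot: [-3.14, 0.0, -1.715]
force: [0.3, 0.4, -2.8]
width: 0.0255
```

```bash
cat >> h.py <<'E'
def tilt(tag,show=True):
    c=cp('wrist'); s=arm.get_state(); im,d=cams.grab_frame('wrist'); cv2.imwrite(f'pics/{tag}.png',im[...,::-1])
    M=R.from_euler('xyz',[np.pi,0,s['ee_rot'][2]]).as_matrix(); W=cloud('wrist',d,c); P=(W-s['eef_pos'])@M
    m=(d>0)&(abs(P[...,1])<.03)&(P[...,2]>.13)&(P[...,2]<.17)&(P[...,0]>.015)&(P[...,0]<.1)
    if show:
        for b in [.022,.03,.04,.054,.062,.07,.078]:
            k=m&(P[...,0]>b-.003)&(P[...,0]<b+.003); Q=P[k]
            if k.sum()>10: print(b,k.sum(),'mid y',np.round([(np.percentile(Q[:,1],1)+np.percentile(Q[:,1],99))/2*1e3,np.ptp(Q[:,1])*1e3],2),'ztop',round(np.percentile(Q[:,2],3)*1e3,2))
    return im,d,W,P,s
E
python3 - <<'E'
from h import *
im,d,W,P,s=tilt('w4'); print(s['t'],s['eef_pos'],np.degrees(s['ee_rot']),s['force'],s['moment'],rel(s['eef_pos']))
m=(d>0)&(abs(P[...,1])<.009)&(abs(P[...,2]-.153)<.008); x=P[m][:,0]; print('nose x',np.percentile(x[x<.1],[99,99.9]) if m.any() else 0)
b=(d>0)&(W[...,2]>.113)&(W[...,2]<.124)&(W[...,1]<-.14); u=W[b]@BX; y=W[b]@N; print('block top z',np.median(W[b][:,2]),'front edge n',np.percentile(y,[99,99.8]),'u',np.percentile(u,[.5,99.5]),b.sum())
E
```

```text
0.022 913 mid y [ 0.29 25.78] ztop 144.24
0.03 936 mid y [ 0.51 26.13] ztop 144.22
0.04 1112 mid y [ 0.28 37.54] ztop 138.95
0.054 856 mid y [ 0.48 22.57] ztop 146.65
0.062 896 mid y [ 0.31 22.15] ztop 146.66
0.07 945 mid y [ 0.28 21.99] ztop 146.58
0.078 995 mid y [ 0.33 22.32] ztop 146.52
10.825 [ 0.56462622 -0.0942877   0.23509318] [-1.79908164e+02  2.48847589e-02 -9.82602217e+01] [ 0.30185322  0.36760612 -2.79504917] [ 0.13105241 -0.05573895 -0.04189608] [-0.61 -9.49  1.39]
nose x [0.08358223 0.08409894]
block top z 0.11928735005776063 front edge n [-0.10385601 -0.10375635] u [-0.61688005 -0.52577517] 13417
```

View pics/w4.png

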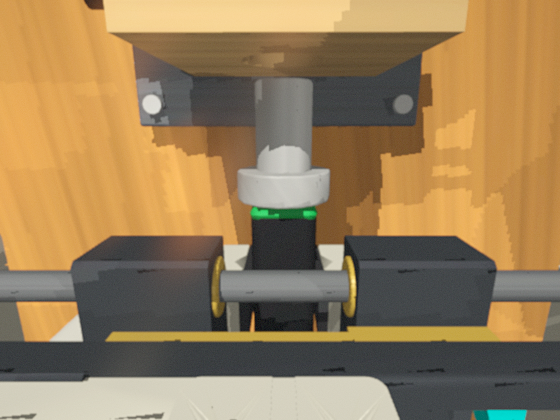

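```bash
cat >> h.py <<'E'
def avg(n=5):
    S=[]
    for i in range(n): cams.grab_frame('side'); S.append(arm.get_state())
    f=lambda k:np.array([s[k] for s in S])
    r=f('ee_rot'); r[:,0]%=2*np.pi
    return f('eef_pos').mean(0),f('eef_pos').std(0),r.mean(0),f('force').mean(0),f('force').std(0),f('moment').mean(0),S[-1]['t']
def strip(W,d,p,yaw):
    """median world z of centre strip on top of go end, collar, handle and of block top; block top edge & nose in camera"""
    M=R.from_euler('xyz',[np.pi,0,yaw]).as_matrix(); P=(W-p)@M; out=[]
    for a,b in [(.02,.033),(.04,.046),(.052,.06),(.06,.068),(.068,.074),(.074,.08)]:
        k=(d>0)&(P[...,0]>a)&(P[...,0]<b)&(abs(P[...,1]-.0003)<.0025)&(P[...,2]>.13)&(P[...,2]<.165); out.append(round(float(np.median(W[k][:,2]))*1e3,2) if k.sum()>5 else None)
    return out
E
python3 - <<'E'
from h import *
p,sp,r,f,sf,mo,t=avg(6); print(t,p,sp,np.degrees(r),f,sf,mo,rel(p,.0832))
im,d,W,P,s=tilt('w5',False); print(strip(W,d,p,r[2]))
b=(d>0)&(W[...,2]>.113)&(W[...,2]<.124)&(W[...,1]<-.14); print('block top',np.median(W[b][:,2]))
z=np.load('/tmp/w2.npz'); W2=cloud('wrist',z['d'],(z['K'],z['p'],z['a'])); print('cradle',strip(W2,z['d'],np.array([.6517,.1699,.2137]),1.373))
E
```

```text
11.175 [ 0.56444326 -0.09387249  0.234532  ] [5.70701897e-05 5.89616299e-05 1.90024940e-04] [ 1.80035546e+02  1.10340860e-02 -9.82244633e+01] [-0.13664229  0.31325916 -2.51219034] [0.28085776 0.39949199 0.51643884] [ 0.10881187 -0.07193893  0.01465156] [-0.37 -8.67  0.83]
[89.06, 94.68, 86.82, 86.89, 86.86, 86.94]
block top 0.11927239246467783
cradle [68.44, 74.06, 66.05, 66.35, 66.34, 66.24]
```

Calibrated against the cradle view, the axis is about 0.5 mm high, the nose about 8.7 mm short of the face, and it is laterally on nominal. Creep forward.

{"api": "play_rows", "payload": {"targets": [[[0.002, 0, 0.0006, 0], [0.004, 0, 0.0006, 0], [0.006, 0, 0.0006, 0], [0.007, 0, 0.0006, 0], [0.007, 0, 0.0006, 0]]]}}

```text
t: 11.85
eef_pos: [0.5633, -0.101, 0.2336]
ee_rot: [-3.142, 0.0, -1.715]
force: [0.7, 0.2, -2.1]
width: 0.0257
```

{"api": "play_rows", "payload": {"targets": [[[0.0007, 0, 0, 0], [0.0014, 0, 0, 0], [0.0014, 0, 0, 0]]]}}

```text
t: 12.22
eef_pos: [0.5631, -0.1023, 0.2336]
ee_rot: [3.142, -0.0, -1.715]
force: [0.3, -0.6, -2.6]
width: 0.0258
```

{"api": "play_rows", "payload": {"targets": [[[0.0005, 0, 0, 0], [0.001, 0, 0, 0], [0.001, 0, 0, 0]]]}}

```text
t: 12.6
eef_pos: [0.563, -0.1033, 0.2335]
ee_rot: [3.142, -0.0, -1.715]
force: [0.1, 0.6, -1.7]
width: 0.0256
```

{"api": "play_rows", "payload": {"targets": [[[0.0005, 0, 0, 0], [0.001, 0, 0, 0], [0.001, 0, 0, 0]]]}}

```text
t: 12.98
eef_pos: [0.5629, -0.1043, 0.2336]
ee_rot: [-3.142, 0.0, -1.715]
force: [-0.1, 0.2, -2.4]
width: 0.0261
```

{"api": "play_rows", "payload": {"targets": [[[0.0005, 0, 0, 0], [0.0008, 0, 0, 0], [0.0008, 0, 0, 0]]]}}

```text
t: 13.35
eef_pos: [0.5627, -0.1051, 0.2336]
ee_rot: [3.142, -0.0, -1.715]
force: [-0.2, -0.2, -2.7]
width: 0.0257
```

```bash
python3 - <<'E'
from h import *
p,sp,r,f,sf,mo,t=avg(4); print(t,p,np.degrees(r),f,sf,mo,rel(p,.0832))
E
```

```text
13.55 [ 0.56274315 -0.10507802  0.23356106] [ 1.79999803e+02 -2.65092437e-04 -9.82362997e+01] [-0.13483742  0.05935733 -2.45071936] [0.25657586 0.47533965 0.21787614] [ 0.10727464 -0.04927439 -0.00249181] [-0.29  2.66 -0.14]
```

{"api": "play_rows", "payload": {"targets": [[[0.0008, 0, 0, 0], [0.0015, 0, 0, 0], [0.0015, 0.0005, 0, 0], [0.0015, 0.001, 0, 0], [0.0015, 0.001, 0, 0]]]}}

```text
t: 14.18
eef_pos: [0.5615, -0.1064, 0.2336]
ee_rot: [-3.142, -0.0, -1.715]
force: [0.5, -0.3, -2.9]
width: 0.0255
```

{"api": "play_rows", "payload": {"targets": [[[0, 0.0003, 0, 0], [0, 0.0006, 0, 0], [0, 0.0006, 0, 0]]]}}

```text
t: 14.55
eef_pos: [0.5609, -0.1063, 0.2336]
ee_rot: [-3.142, 0.0, -1.715]
force: [0.7, 0.6, -3.3]
width: 0.0254
```

{"api": "play_rows", "payload": {"targets": [[[0, 0.0003, 0, 0], [0, 0.0006, 0, 0], [0, 0.0006, 0, 0]]]}}

```text
t: 14.92
eef_pos: [0.5603, -0.1062, 0.2336]
ee_rot: [3.142, -0.0, -1.715]
force: [1.0, -0.7, -2.5]
width: 0.0259
```

{"api": "play_rows", "payload": {"targets": [[[0, 0.0002, 0, 0], [0, 0.0004, 0, 0], [0, 0.0004, 0, 0]]]}}

```text
t: 15.3
eef_pos: [0.5599, -0.1062, 0.2336]
ee_rot: [3.142, 0.0, -1.715]
force: [-0.2, -0.7, -2.2]
width: 0.0254
```

```bash
python3 - <<'E'
from h import *
p,sp,r,f,sf,mo,t=avg(4); print(t,p,np.degrees(r),f,sf,mo,rel(p,.0832))
E
```

```text
15.5 [ 0.55995616 -0.1061933   0.23357757] [ 1.80001585e+02 -2.31093211e-04 -9.82357272e+01] [-0.42152056 -0.09286215 -2.28292247] [0.28814668 0.23709493 0.23313563] [ 0.1111961  -0.07876217  0.00409306] [ 2.31  4.16 -0.12]
```

No contact at +2.3 mm. Go on.

{"api": "play_rows", "payload": {"targets": [[[0, 0.0004, 0, 0], [0, 0.0008, 0, 0], [0, 0.0008, 0, 0]]]}}

```text
t: 15.88
eef_pos: [0.5591, -0.1061, 0.2336]
ee_rot: [3.142, -0.0, -1.714]
force: [0.2, -0.3, -2.9]
width: 0.0261
```

{"api": "play_rows", "payload": {"targets": [[[0, 0.0003, 0, 0], [0, 0.0006, 0, 0], [0, 0.0006, 0, 0]]]}}

```text
t: 16.25
eef_pos: [0.5585, -0.106, 0.2336]
ee_rot: [3.142, -0.0, -1.715]
force: [-0.1, -1.4, -2.6]
width: 0.0253
```

{"api": "play_rows", "payload": {"targets": [[[0, 0.0003, 0, 0], [0, 0.0005, 0, 0], [0, 0.0005, 0, 0]]]}}

```text
t: 16.62
eef_pos: [0.5581, -0.1059, 0.2336]
ee_rot: [3.142, -0.0, -1.715]
force: [0.8, -0.6, -3.0]
width: 0.026
```

{"api": "play_rows", "payload": {"targets": [[[0, 0.0003, 0, 0], [0, 0.0006, 0, 0], [0, 0.0006, 0, 0]]]}}

```text
t: 17.0
eef_pos: [0.5575, -0.1058, 0.2336]
ee_rot: [3.142, 0.0, -1.715]
force: [0.0, 1.1, -2.0]
width: 0.0256
```

{"api": "play_rows", "payload": {"targets": [[[0, 0.0003, 0, 0], [0, 0.0005, 0, 0], [0, 0.0005, 0, 0]]]}}

```text
t: 17.38
eef_pos: [0.557, -0.1058, 0.2336]
ee_rot: [-3.142, 0.0, -1.715]
force: [1.0, 0.3, -2.5]
width: 0.0257
```

{"api": "play_rows", "payload": {"targets": [[[0, 0.0003, 0, 0], [0, 0.0005, 0, 0], [0, 0.0005, 0, 0]]]}}

```text
t: 17.75
eef_pos: [0.5567, -0.1057, 0.2337]
ee_rot: [-3.141, 0.0, -1.714]
force: [1.5, -0.3, -2.6]
width: 0.0257
```

```bash
python3 - <<'E'
from h import *
p,sp,r,f,sf,mo,t=avg(3); print(t,p,np.degrees(r),f,sf,mo,rel(p,.0832))
E
```

```text
17.9 [ 0.55664458 -0.10567445  0.23363276] [ 1.80021562e+02  1.19713833e-03 -9.82285882e+01] [ 1.50398651 -0.26735883 -2.90415209] [0.25425977 0.5536216  0.58117069] [ 0.00396014 -0.50816973  0.1055547 ] [ 5.66  4.12 -0.07]
```

{"api": "play_rows", "payload": {"targets": [[[0, 0.0003, 0, 0], [0, 0.0003, 0, 0]]]}}

```text
t: 18.15
eef_pos: [0.5564, -0.1056, 0.2337]
ee_rot: [-3.141, 0.0, -1.714]
force: [2.2, -0.7, -3.9]
width: 0.0254
```

```bash
python3 - <<'E'
from h import *
p,sp,r,f,sf,mo,t=avg(3); print(t,p,np.degrees(r),f,sf,mo,rel(p,.0832))
E
```

```text
18.3 [ 0.55643823 -0.10562283  0.23368883] [ 1.80036654e+02  3.17447291e-03 -9.82239582e+01] [ 2.47557194 -0.88248422 -3.17833305] [0.33512539 0.45954379 0.36982547] [-0.13974654 -1.0037602   0.21610383] [ 5.88  4.1  -0.01]
```

Wall found at +5.5 mm. With a clearance of 5.3 mm that puts the middle at about +0.15 mm, agreeing with the picture. Contact stiffness is soft, about 5 N/mm. Return to the middle and check the tilt.

{"api": "play_rows", "payload": {"targets": [[[0, -0.0015, 0, 0], [0, -0.003, 0, 0], [0, -0.0045, 0, 0], [0, -0.00595, 0, 0], [0, -0.00595, 0, 0]]]}}

```text
t: 18.92
eef_pos: [0.5621, -0.1065, 0.2335]
ee_rot: [3.141, -0.0, -1.715]
force: [-0.5, -0.3, -3.2]
width: 0.0258
```

```bash
python3 - <<'E'
from h import *
p,sp,r,f,sf,mo,t=avg(4); print(t,p,np.degrees(r),f,sf,mo,rel(p,.0832))
im,d,W,P,s=tilt('w6'); print(strip(W,d,p,r[2]))
b=(d>0)&(W[...,2]>.113)&(W[...,2]<.124)&(W[...,1]<-.14); print('block top',np.median(W[b][:,2]))
E
```

```text
19.125 [ 0.56203195 -0.10650731  0.23352129] [ 1.79991211e+02 -1.25788018e-03 -9.82398146e+01] [-0.03893925 -0.21032285 -2.54195342] [0.40356025 0.88365582 0.38417656] [ 0.10053463 -0.0683541  -0.0323233 ] [ 0.21  4.18 -0.18]
0.022 908 mid y [ 0.54 25.6 ] ztop 144.25
0.03 953 mid y [ 0.72 26.11] ztop 144.31
0.04 1103 mid y [ 0.47 37.53] ztop 138.91
0.054 861 mid y [ 0.65 22.45] ztop 146.59
0.062 898 mid y [ 0.55 22.1 ] ztop 146.61
0.07 944 mid y [ 0.56 22.11] ztop 146.55
0.078 1944 mid y [-4.000e-02  5.999e+01] ztop 130.68
[88.28, 94.09, 86.15, 86.21, 86.16, 86.39]
block top 0.1194053828767527
```

The gauge is still level (no tip measurable). The axis is about 0.2 mm low, so raise by that and advance to the bore step.

{"api": "play_rows", "payload": {"targets": [[[0.0008, 0, -0.0002, 0], [0.0016, 0, -0.0002, 0], [0.0025, 0, -0.0002, 0], [0.0025, 0, -0.0002, 0]]]}}

```text
t: 19.68
eef_pos: [0.5617, -0.1091, 0.2338]
ee_rot: [-3.142, -0.0, -1.715]
force: [-0.0, 0.0, -1.6]
width: 0.0258
```

{"api": "play_rows", "payload": {"targets": [[[0.0006, 0, 0, 0], [0.0012, 0, 0, 0], [0.0012, 0, 0, 0]]]}}

```text
t: 20.05
eef_pos: [0.5615, -0.1102, 0.2338]
ee_rot: [3.142, -0.0, -1.715]
force: [0.4, 0.2, -3.0]
width: 0.0255
```

{"api": "play_rows", "payload": {"targets": [[[0.0006, 0, 0, 0], [0.0012, 0, 0, 0], [0.0012, 0, 0, 0]]]}}

```text
t: 20.42
eef_pos: [0.5614, -0.1114, 0.2338]
ee_rot: [3.142, -0.0, -1.715]
force: [-0.1, -0.7, -2.2]
width: 0.0258
```

{"api": "play_rows", "payload": {"targets": [[[0.0006, 0, 0, 0], [0.0012, 0, 0, 0], [0.0012, 0, 0, 0]]]}}

```text
t: 20.8
eef_pos: [0.5612, -0.1126, 0.2338]
ee_rot: [3.142, 0.0, -1.715]
force: [-0.2, 0.5, -2.0]
width: 0.0254
```

{"api": "play_rows", "payload": {"targets": [[[0.0006, 0, 0, 0], [0.0012, 0, 0, 0], [0.0012, 0, 0, 0]]]}}

```text
t: 21.18
eef_pos: [0.561, -0.1138, 0.2338]
ee_rot: [3.142, -0.0, -1.715]
force: [-0.3, 0.2, -2.0]
width: 0.0255
```

```bash
python3 - <<'E'
from h import *
p,sp,r,f,sf,mo,t=avg(3); print(t,p,np.degrees(r),f,sf,mo,rel(p,.0832))
E
```

```text
21.325 [ 0.56103962 -0.1137358   0.23377043] [ 1.80000623e+02  2.94339668e-04 -9.82392861e+01] [ 0.24755131 -0.05316018 -2.74936218] [0.07344567 0.21679775 0.29166286] [ 0.07722087 -0.05561848 -0.00092013] [ 0.16 11.47  0.07]
```

Depth is 11.5 mm with no force, so the nose is in the bore. Drive on.

{"api": "play_rows", "payload": {"targets": [[[0.002, 0, 0, 0], [0.004, 0, 0, 0], [0.006, 0, 0, 0], [0.008, 0, 0, 0], [0.01, 0, 0, 0]]]}}

```text
t: 21.95
eef_pos: [0.5596, -0.1238, 0.2338]
ee_rot: [3.142, -0.0, -1.715]
force: [0.8, -0.2, -2.6]
width: 0.0257
```

{"api": "play_rows", "payload": {"targets": [[[0.002, 0, 0, 0], [0.004, 0, 0, 0], [0.006, 0, 0, 0], [0.008, 0, 0, 0], [0.009, 0, 0, 0]]]}}

```text
t: 22.58
eef_pos: [0.5583, -0.1327, 0.2338]
ee_rot: [-3.142, -0.0, -1.715]
force: [-0.2, 0.0, -2.3]
width: 0.026
```

{"api": "play_rows", "payload": {"targets": [[[0.001, 0, 0, 0], [0.002, 0, 0, 0], [0.002, 0, 0, 0]]]}}

```text
t: 22.95
eef_pos: [0.558, -0.1346, 0.2338]
ee_rot: [3.142, 0.0, -1.715]
force: [0.4, -0.2, -2.6]
width: 0.0257
```

```bash
python3 - <<'E'
from h import *
p,sp,r,f,sf,mo,t=avg(3); print(t,p,np.degrees(r),f,sf,mo,rel(p,.0832))
E
```

```text
23.1 [ 0.55802399 -0.13448895  0.23376255] [ 1.79999515e+02  6.87933371e-04 -9.82379205e+01] [ 0.41307965 -0.32204093 -2.19695807] [0.27871032 0.28804687 0.03423573] [ 0.10904435 -0.06773926  0.01839343] [ 0.19 32.44  0.06]
```

{"api": "play_rows", "payload": {"targets": [[[0.0004, 0, 0, 0], [0.0008, 0, 0, 0], [0.0008, 0, 0, 0]]]}}

```text
t: 23.48
eef_pos: [0.558, -0.135, 0.2337]
ee_rot: [-3.141, 0.0, -1.714]
force: [-0.1, 3.4, -2.2]
width: 0.0258
```

{"api": "play_rows", "payload": {"targets": [[[0.0003, 0, 0, 0], [0.0006, 0, 0, 0], [0.0006, 0, 0, 0]]]}}

```text
t: 23.85
eef_pos: [0.5579, -0.1352, 0.2338]
ee_rot: [-3.141, 0.001, -1.714]
force: [-1.4, 7.8, -1.5]
width: 0.0257
```

{"api": "play_rows", "payload": {"targets": [[[0.0003, 0, 0, 0], [0.0006, 0, 0, 0], [0.0006, 0, 0, 0]]]}}

```text
t: 24.22
eef_pos: [0.5579, -0.1353, 0.2338]
ee_rot: [-3.141, 0.002, -1.715]
force: [-0.0, 11.3, -0.4]
width: 0.0255
```

The collar is home: force rose 3.4 → 7.8 → 11.3 N at the expected depth (34 mm). Draw it out and turn.

{"api": "play_rows", "payload": {"targets": [[[-0.005, 0, 0, 0], [-0.013, 0, 0, 0], [-0.021, 0, 0, 0], [-0.029, 0, 0, 0], [-0.037, 0, 0, 0]]]}}

```text
t: 24.85
eef_pos: [0.5631, -0.0993, 0.2338]
ee_rot: [-3.142, -0.0, -1.714]
force: [-0.1, 0.8, -2.6]
width: 0.0256
```

{"api": "play_rows", "payload": {"targets": [[[-0.01, 0, 0, 0], [-0.022, 0, 0, 0], [-0.034, 0, 0, 0], [-0.046, 0, 0, 0], [-0.046, 0, 0, 0]]]}}

```text
t: 25.48
eef_pos: [0.5699, -0.0533, 0.2338]
ee_rot: [-3.141, 0.0, -1.713]
force: [-0.4, -0.3, -2.3]
width: 0.0253
```

```bash
python3 - <<'E'
from h import *
p,sp,r,f,sf,mo,t=avg(2); print(t,p,np.degrees(r),f,mo,rel(p,.0842))
im,d,W,P,s=tilt('w7'); print(strip(W,d,p,r[2]))
m=(d>0)&(abs(P[...,1])<.008)&(abs(P[...,2]-.150)<.006); x=P[m][:,0]; print('nose x',np.percentile(x[x<.1],[99,99.9]))
E
```

```text
25.575 [ 0.56965828 -0.05396714  0.23374418] [ 1.79995100e+02 -3.10377369e-03 -9.81953992e+01] [-0.38886439 -0.36131703 -2.66935259] [ 0.04893774 -0.04687498 -0.02458028] [ 1.600e-01 -4.792e+01  4.000e-02]
0.022 913 mid y [ 0.54 25.65] ztop 144.3
0.03 951 mid y [ 0.74 26.05] ztop 144.16
0.04 1103 mid y [ 0.54 37.54] ztop 138.87
0.054 863 mid y [ 0.8  22.57] ztop 146.65
0.062 897 mid y [ 0.56 22.15] ztop 146.57
0.07 944 mid y [ 0.55 22.06] ztop 146.68
0.078 990 mid y [ 0.57 22.28] ztop 146.55
[88.49, 94.21, 86.46, 86.34, 86.36, 86.34]
nose x [0.08348387 0.08413352]
```

{"api": "play_rows", "payload": {"targets": [[[0, 0, 0, -10.5], [0, 0, 0, -21], [0, 0, 0, -31.5], [0, 0, 0, -42], [0, 0, 0, -52]]]}}

```text
t: 26.25
eef_pos: [0.5695, -0.0548, 0.2338]
ee_rot: [3.141, 0.0, -0.802]
force: [0.7, 0.1, -2.5]
width: 0.0257
```

{"api": "play_rows", "payload": {"targets": [[[0, 0, 0, -10.5], [0, 0, 0, -21], [0, 0, 0, -31.5], [0, 0, 0, -42], [0, 0, 0, -52]]]}}

```text
t: 26.88
eef_pos: [0.5695, -0.0548, 0.2338]
ee_rot: [3.142, 0.0, 0.106]
force: [0.1, 0.5, -3.2]
width: 0.0256
```

{"api": "play_rows", "payload": {"targets": [[[0, 0, 0, -10.5], [0, 0, 0, -21], [0, 0, 0, -31.5], [0, 0, 0, -42], [0, 0, 0, -52]]]}}

```text
t: 27.5
eef_pos: [0.5695, -0.0548, 0.2337]
ee_rot: [-3.141, 0.0, 1.013]
force: [0.2, 0.6, -2.8]
width: 0.0255
```

{"api": "play_rows", "payload": {"targets": [[[0, 0, 0, -10], [0, 0, 0, -18], [0, 0, 0, -24], [0, 0, 0, -24], [0, 0, 0, -24]]]}}

```text
t: 28.12
eef_pos: [0.5696, -0.0546, 0.2338]
ee_rot: [-3.142, 0.0, 1.424]
force: [-0.3, 0.1, -3.3]
width: 0.0256
```

```bash
python3 - <<'E'
from h import *
p,sp,r,f,sf,mo,t=avg(4); print(t,p,np.degrees(r),arm.get_state()['q'],f,mo,rel(p,.0662),'TCP-face',(p@N-O)*1e3)
im,d,W,P,s=tilt('w8'); print(strip(W,d,p,r[2]))
tgt=(U0+.0005)*BX+N*(O+.074); tgt[2]=.2337; print(tgt,to(tgt,81.8,(p,r)))
E
```

```text
28.325 [ 0.56961961 -0.05445146  0.23375619] [1.80000715e+02 7.05559554e-04 8.16760547e+01] [ 2.46623798e-01  3.59630525e-01 -4.27035476e-01  3.41883609e-05
 -7.84153560e-01  2.75025048e+00] [ 0.27736144 -0.0951089  -2.65742375] [-0.08280826 -0.11735879 -0.0114206 ] [ 1.300e-01 -6.543e+01  6.000e-02] TCP-face 131.63170031391368
0.022 920 mid y [-0.33 26.08] ztop 144.12
0.03 939 mid y [-0.52 26.09] ztop 144.25
0.04 1281 mid y [-0.81 36.96] ztop 138.9
0.054 863 mid y [-0.55 21.95] ztop 146.52
0.062 920 mid y [-0.52 22.47] ztop 146.55
0.07 971 mid y [-0.52 22.24] ztop 146.46
0.078 1001 mid y [-0.55 22.12] ztop 146.52
[88.54, 94.18, 86.47, 86.36, 86.4, 86.43]
[ 0.56105298 -0.11144406  0.2337    ] (array([-0.0576, -0.0002,  0.0001]), np.float64(-0.12), 'dist', 0.058)
```

The lateral reading flips sign with the turn, so it is a camera bias and the gauge is centred in the jaws. Lateral +0.15 is kept. Approach with the no-go end.

{"api": "play_rows", "payload": {"targets": [[[-0.012, 0, 0, -0.1], [-0.026, 0, 0, -0.1], [-0.042, 0, 0, -0.1], [-0.055, 0, 0, -0.1], [-0.061, 0, 0, -0.1]]]}}

```text
t: 29.0
eef_pos: [0.5606, -0.1159, 0.2338]
ee_rot: [-3.142, 0.0, 1.428]
force: [0.2, -0.6, -2.9]
width: 0.0257
```

{"api": "play_rows", "payload": {"targets": [[[-0.001, 0, 0, 0], [-0.002, 0, 0, 0], [-0.003, 0, 0, 0], [-0.004, 0, 0, 0], [-0.004, 0, 0, 0]]]}}

```text
t: 29.62
eef_pos: [0.5603, -0.1186, 0.2338]
ee_rot: [-3.142, 0.0, 1.429]
force: [-0.3, -0.4, -1.6]
width: 0.0261
```

{"api": "play_rows", "payload": {"targets": [[[-0.0005, 0, 0, 0], [-0.001, 0, 0, 0], [-0.0015, 0, 0, 0], [-0.0015, 0, 0, 0]]]}}

```text
t: 30.12
eef_pos: [0.5601, -0.1202, 0.2337]
ee_rot: [-3.142, 0.0, 1.429]
force: [-0.6, 0.4, -3.3]
width: 0.0258
```

```bash
python3 - <<'E'
from h import *
p,sp,r,f,sf,mo,t=avg(3); print(t,p,np.degrees(r),f,mo,rel(p,.0662),'TCP-face',(p@N-O)*1e3)
E
```

```text
30.275 [ 0.56011733 -0.1201791   0.23377486] [ 1.79997365e+02 -2.85042078e-04  8.18616328e+01] [ 0.24563615 -0.47952844 -2.48495844] [-0.06217449 -0.11108149 -0.03711561] [0.16 0.98 0.07] TCP-face 65.21946171893684
```

{"api": "play_rows", "payload": {"targets": [[[-0.001, 0, 0, 0], [-0.002, 0, 0, 0], [-0.0025, 0, 0, 0], [-0.0025, 0, 0, 0]]]}}

```text
t: 30.78
eef_pos: [0.5597, -0.1227, 0.2337]
ee_rot: [-3.142, 0.0, 1.429]
force: [-0.8, 0.3, -2.5]
width: 0.026
```

{"api": "play_rows", "payload": {"targets": [[[-0.0008, 0, 0, 0], [-0.0016, 0, 0, 0], [-0.002, 0, 0, 0], [-0.002, 0, 0, 0]]]}}

```text
t: 31.28
eef_pos: [0.5594, -0.1247, 0.2338]
ee_rot: [-3.142, -0.0, 1.429]
force: [-0.3, -0.2, -2.3]
width: 0.0259
```

{"api": "play_rows", "payload": {"targets": [[[-0.0005, 0, 0, 0], [-0.001, 0, 0, 0], [-0.001, 0, 0, 0]]]}}

```text
t: 31.65
eef_pos: [0.5593, -0.1256, 0.2338]
ee_rot: [3.142, 0.0, 1.429]
force: [0.0, 0.4, -2.3]
width: 0.0254
```

Now at TCP-face about 59.7; contact is expected near 59.

{"api": "play_rows", "payload": {"targets": [[[-0.0004, 0, 0, 0], [-0.0008, 0, 0, 0], [-0.0008, 0, 0, 0]]]}}

```text
t: 32.02
eef_pos: [0.5592, -0.1263, 0.2338]
ee_rot: [3.142, -0.0, 1.429]
force: [0.6, 1.3, -2.3]
width: 0.0257
```

{"api": "play_rows", "payload": {"targets": [[[-0.0004, 0, 0, 0], [-0.0007, 0, 0, 0], [-0.0007, 0, 0, 0]]]}}

```text
t: 32.4
eef_pos: [0.5592, -0.1265, 0.2338]
ee_rot: [3.141, -0.001, 1.429]
force: [-0.2, 5.1, -2.3]
width: 0.0257
```

Contact is at the recess bottom, at the depth predicted. Bring it to about 8 N and hold.

{"api": "play_rows", "payload": {"targets": [[[-0.0003, 0, 0, 0], [-0.0005, 0, 0, 0], [-0.0005, 0, 0, 0], [-0.0005, 0, 0, 0]]]}}

```text
t: 32.9
eef_pos: [0.5592, -0.1266, 0.2338]
ee_rot: [3.141, -0.001, 1.429]
force: [-0.8, 8.3, -1.4]
width: 0.0255
```

```bash
python3 - <<'E'
from h import *
p,sp,r,f,sf,mo,t=avg(4); print(t,p,np.degrees(r),f,sf,mo,rel(p,.0662),'TCP-face',(p@N-O)*1e3,'axial',f@N)
E
```

```text
33.1 [ 0.55921829 -0.12664243  0.23379113] [ 1.79972286e+02 -7.51734696e-02  8.18643807e+01] [-0.09988543  8.63160836 -1.40429426] [0.33425975 0.24748621 0.57683341] [ 2.93151859  0.03592008 -0.1282317 ] [0.13 7.51 0.09] TCP-face 58.69385183353896 axial 8.529322293645002
```

{"api": "play_rows", "payload": {"targets": [[[0, 0, 0, 0], [0, 0, 0, 0], [0, 0, 0, 0], [0, 0, 0, 0], [0, 0, 0, 0]]]}}

```text
t: 33.72
eef_pos: [0.5592, -0.1267, 0.2338]
ee_rot: [3.141, -0.001, 1.429]
force: [0.2, 9.1, -1.1]
width: 0.026
```

{"api": "play_rows", "payload": {"targets": [[[0, 0, 0, 0], [0, 0, 0, 0], [0, 0, 0, 0], [0, 0, 0, 0], [0, 0, 0, 0]]]}}

```text
t: 34.35
eef_pos: [0.5592, -0.1266, 0.2338]
ee_rot: [3.141, -0.001, 1.429]
force: [-0.4, 8.7, -1.2]
width: 0.0257
```

```bash
python3 - <<'E'
from h import *
p,sp,r,f,sf,mo,t=avg(3); print(t,p,np.degrees(r),f,'TCP-face',(p@N-O)*1e3,'axial',f@N)
E
```

```text
34.5 [ 0.55922999 -0.12662456  0.23378026] [ 1.79972685e+02 -7.57372583e-02  8.18661590e+01] [-0.68006608  8.50495188 -1.93063986] TCP-face 58.713204440785866 axial 8.321223946501224
```

Held at 8.3–9 N for about 1.5 s with no advance. Withdraw.

{"api": "play_rows", "payload": {"targets": [[[0.003, 0, 0, 0], [0.008, 0, 0, 0], [0.014, 0, 0, 0], [0.022, 0, 0, 0], [0.03, 0, 0, 0]]]}}

```text
t: 35.12
eef_pos: [0.5634, -0.0973, 0.2338]
ee_rot: [3.142, 0.0, 1.429]
force: [-1.3, -0.1, -2.0]
width: 0.0257
```

{"api": "play_rows", "payload": {"targets": [[[0.01, 0, -0.005, 0], [0.02, 0, -0.025, 0], [0.03, 0, -0.05, 0], [0.04, 0, -0.07, 0], [0.04, 0, -0.07, 0]]]}}

```text
t: 35.75
eef_pos: [0.5696, -0.0573, 0.3056]
ee_rot: [3.138, -0.001, 1.43]
force: [1.0, 0.5, -2.8]
width: 0.0256
```

```bash
python3 - <<'E'
from h import *
p,sp,r,f,sf,mo,t=avg(3); print(t,p,np.degrees(r),f)
im,d,W,P,s=tilt('w9'); print(strip(W,d,p,r[2]))
m=(d>0)&(abs(P[...,1])<.008)&(abs(P[...,2]-.150)<.006); x=P[m][:,0]; print('nose x',np.percentile(x[x<.1],[99,99.9]))
print(to((.6519,.1699,.28),78.67,(p,r)))
E
```

```text
35.9 [ 0.56869148 -0.05806462  0.30350289] [ 1.80004222e+02 -1.46954844e-02  8.18808420e+01] [-0.20334415  0.48428248 -3.04149836]
0.022 925 mid y [-0.55 26.  ] ztop 144.14
0.03 947 mid y [-0.74 25.96] ztop 144.16
0.04 1282 mid y [-1.02 36.97] ztop 138.86
0.054 868 mid y [-0.73 21.94] ztop 146.5
0.062 914 mid y [-0.56 22.37] ztop 146.54
0.07 946 mid y [-0.76 22.18] ztop 146.58
0.078 995 mid y [-0.75 22.38] ztop 146.55
[157.73, 163.21, 155.47, 155.52, 155.39, 155.41]
nose x [0.0826935  0.08326701]
(array([0.2374, 0.0502, 0.0235]), np.float64(3.21), 'dist', 0.244)
```

{"api": "play_rows", "payload": {"targets": [[[0.04, 0.0085, 0, 0], [0.09, 0.019, 0, 1.5], [0.145, 0.0307, 0.005, 3.2], [0.195, 0.0412, 0.015, 3.2], [0.2374, 0.0502, 0.0235, 3.2]]]}}

```text
t: 36.58
eef_pos: [0.6525, 0.171, 0.2785]
ee_rot: [-3.14, 0.001, 1.373]
force: [1.0, -1.1, -2.1]
width: 0.0257
```

{"api": "play_rows", "payload": {"targets": [[[0, 0, 0, 0], [0, 0, 0.01, 0], [0, 0, 0.025, 0], [0, 0, 0.035, 0], [0, 0, 0.035, 0]]]}}

```text
t: 37.2
eef_pos: [0.6519, 0.1688, 0.244]
ee_rot: [-3.14, 0.001, 1.372]
force: [-0.2, 0.3, -1.6]
width: 0.0259
```

```bash
python3 - <<'E'
from h import *
p,sp,r,f,sf,mo,t=avg(4); print(t,p,np.degrees(r),f)
im,d,W,P,s=tilt('w10'); print(strip(W,d,p,r[2]))
m=(d>0)&(abs(P[...,1])<.008)&(abs(P[...,2]-.150)<.006); x=P[m][:,0]; print('nose x',np.percentile(x[x<.1],[99,99.9]))
print(to((.6519,.1699,.2142),78.67,(p,r)))
E
```

```text
37.4 [0.6523946  0.16937447 0.24547966] [ 1.79981911e+02 -3.89983819e-03  7.86496373e+01] [ 0.33184609 -0.27132779 -2.6554851 ]
0.022 926 mid y [-0.18 26.16] ztop 144.17
0.03 937 mid y [-0.34 26.03] ztop 144.26
0.04 1273 mid y [-0.59 36.96] ztop 138.85
0.054 867 mid y [-0.36 22.03] ztop 146.42
0.062 926 mid y [-0.32 22.55] ztop 146.48
0.07 963 mid y [-0.37 22.19] ztop 146.37
0.078 997 mid y [-0.35 22.16] ztop 146.45
[100.68, 106.32, 98.6, 98.58, 98.55, 98.56]
nose x [0.08270578 0.08328033]
(array([ 0.0004, -0.0006,  0.0313]), np.float64(-0.02), 'dist', 0.031)
```

View pics/w10.png

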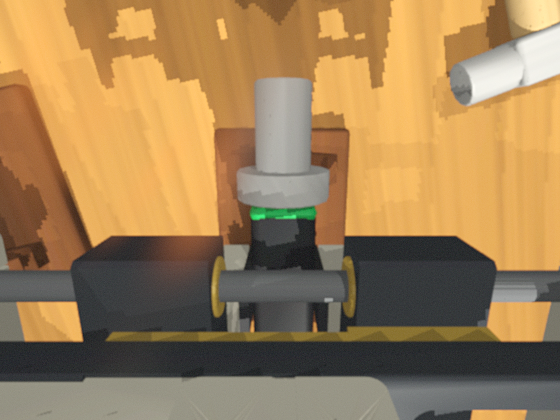

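The gauge is lined up over its cradle. Lower it.

{"api": "play_rows", "payload": {"targets": [[[0.0004, -0.0005, 0.01, 0], [0.0004, -0.0005, 0.02, 0], [0.0004, -0.0005, 0.026, 0], [0.0004, -0.0005, 0.03, 0], [0.0004, -0.0005, 0.031, 0]]]}}

```text
t: 38.08
eef_pos: [0.6519, 0.1701, 0.2139]
ee_rot: [-3.141, 0.0, 1.373]
force: [0.3, -0.2, -3.2]
width: 0.0258
```

{"api": "play_rows", "payload": {"targets": [[[0, 0, 0, 0], [0, 0, 0, 0]]]}}

```text
t: 38.33
eef_pos: [0.6519, 0.1702, 0.2146]
ee_rot: [3.141, -0.0, 1.373]
force: [-0.3, 0.0, -1.8]
width: 0.0256
```

```bash
python3 - <<'E'
from h import *
p,sp,r,f,sf,mo,t=avg(3); print(t,p,np.degrees(r),f,mo)
im,d,W,P,s=tilt('w11',False); print(strip(W,d,p,r[2]))
E
```

```text
38.475 [0.65191433 0.17015106 0.21454606] [ 1.79979841e+02 -1.67012248e-02  7.86650942e+01] [ 0.22858998  0.38748867 -2.4578961 ] [-0.07833419 -0.09279688 -0.00980864]
[69.34, 74.8, 67.1, 67.17, 67.16, 67.1]
```

Still about 0.8 mm above seat (67.1 against 66.3 before the grasp). Lower by that, then open gently.

{"api": "play_rows", "payload": {"targets": [[[0, 0, 0.0004, 0], [0, 0, 0.0008, 0], [0, 0, 0.0009, 0], [0, 0, 0.0009, 0]]]}}

```text
t: 39.02
eef_pos: [0.6518, 0.1701, 0.2136]
ee_rot: [3.142, -0.0, 1.373]
force: [-1.8, -0.8, 0.9]
width: 0.0258
```

```bash
python3 - <<'E'
from h import *
p,sp,r,f,sf,mo,t=avg(3); print(t,p,np.degrees(r),f,mo)
im,d,W,P,s=tilt('w12',False); print(strip(W,d,p,r[2]))
E
```

```text
39.175 [0.65183481 0.17012489 0.21362416] [ 1.79992002e+02 -3.18332292e-03  7.86671102e+01] [-2.10026843 -0.14258327  1.58084801] [-0.13829358  0.54304217 -0.03531444]
[68.39, 73.97, 66.27, 66.19, 66.3, 66.24]
```

Seated: heights match the original to 0.1 mm and the weight is off the wrist. Release and rise.

{"api": "play_rows", "payload": {"targets": [[[0, 0, 0, 0], [0, 0, 0, 0], [0, 0, 0, 0], [0, 0, 0, 0], [0, 0, 0, 0]]], "grip": 0}}

```text
t: 39.85
eef_pos: [0.6519, 0.1701, 0.2133]
ee_rot: [3.142, 0.0, 1.373]
force: [0.2, 0.1, -0.4]
width: 0.0703
```

{"api": "play_rows", "payload": {"targets": [[[0, 0, 0, 0], [0, 0, 0, 0], [0, 0, 0, 0], [0, 0, 0, 0], [0, 0, 0, 0]]]}}

```text
t: 40.48
eef_pos: [0.6518, 0.1701, 0.2134]
ee_rot: [3.142, -0.0, 1.373]
force: [0.1, -0.4, -0.4]
width: 0.0875
```

{"api": "play_rows", "payload": {"targets": [[[0, 0, -0.01, 0], [0, 0, -0.03, 0], [0, 0, -0.055, 0], [0, 0, -0.086, 0], [0, 0, -0.086, 0]]]}}

```text
t: 41.1
eef_pos: [0.6527, 0.1704, 0.3033]
ee_rot: [3.137, -0.003, 1.373]
force: [-0.4, -0.3, -0.7]
width: 0.0877
```

```bash
python3 - <<'E'
from h import *
p,sp,r,f,sf,mo,t=avg(3); print(t,p,f,arm.get_state()['width'])
c=cp('wrist'); im,d=cams.grab_frame('wrist'); W=cloud('wrist',d,c); cv2.imwrite('pics/w13.png',im[...,::-1])
print(strip(W,d,np.array([.6517,.1699,.2137]),1.373))
Q=W[(d>0)&(abs(W[...,0]-.656)<.06)&(abs(W[...,1]-.175)<.11)&(W[...,2]>.058)&(W[...,2]<.085)]; a=np.radians(78); e=np.array([np.cos(a),np.sin(a),0]); n=np.array([np.sin(a),-np.cos(a),0]); s0=np.array([.654,.17,0])@e; s_=Q@e-s0
print('s',s_.min(),s_.max()); 
for b in [-.065,-.02,.02,.06,.08]:
    k=abs(s_-b)<.004; w=Q[k]@n
    if k.sum()>5: print(b,round(np.percentile(w,[1,99]).mean(),4))
for nm,qs in [('scene',['glue_mid','spare_bush_mid','gauge2_center','gauge_center']),('side',['glue_mid','spare_bush_mid','gauge2_center'])]:
    i,_=cams.grab_frame(nm); cv2.imwrite(f'pics/{nm}_end.png',i[...,::-1])
    for q in qs: print(nm,q,[(round(x['score'],2),np.round(x['xyz'],3).tolist()) for x in finder.find_in(nm,q)[:3]])
E
```

```text
41.25 [0.6517944  0.17010621 0.30026242] [-0.1409174   0.32073185 -0.74374032] 0.08756240818121633
[68.35, 74.03, 66.13, 66.12, 66.18, 66.27]
s -0.06737421578269942 0.08300841311498813
-0.065 0.6027
-0.02 0.6018
0.02 0.6014
0.06 0.6013
0.08 0.6007
scene glue_mid [(0.82, [0.724, -0.032, 0.066])]
scene spare_bush_mid [(0.45, [0.36, -0.31, 0.026])]
scene gauge2_center [(0.72, [0.476, 0.19, 0.065])]
scene gauge_center [(0.96, [0.659, 0.174, 0.066]), (0.93, [0.66, 0.354, 0.03]), (0.68, [0.402, 0.063, 0.033])]
side glue_mid [(0.77, [0.697, -0.044, 0.061])]
side spare_bush_mid [(0.56, [0.344, -0.314, 0.032])]
side gauge2_center [(0.84, [0.469, 0.22, 0.063])]
```

View pics/scene_end.png

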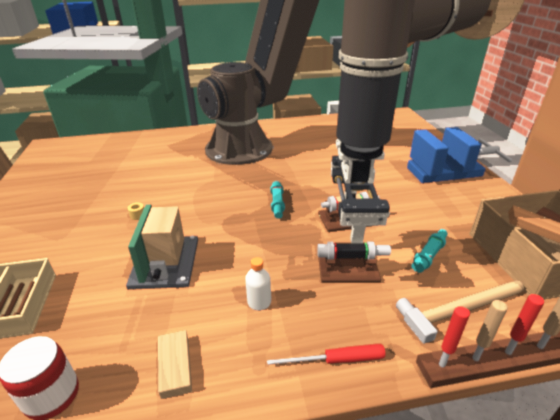

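The final picture shows the gauge back in its cradle at (350,252), the gripper clear above it, and the bottle (258,285), bush (137,210) and other gauge (345,208, partly hidden) where they were. Hand in.

```bash
python3 -c "
from station import job_done; print(job_done())"
```

```text
the job is handed in; nothing more can be done
None
```

The bore passed the check in the order asked: the go end went fully home and the no-go end did not enter. The job took about 41 s of the 72 s allowed.

- **Finding the bore:** I touched the recess wall once with the go end. The real middle came out about 0.15 mm from nominal.
- **Go end:** It slid in without resistance until the collar met the face. The push was about 11 N at most, then I drew it out.
- **No-go end:** It seated at the predicted recess-bottom depth. I held it at 8.3–9 N for about 1.5 s, and it did not advance.
- **Back in the cradle:** The gauge lies the same way round as it started and has been let go. Its position matches the start to about 0.3 mm, and the gripper is open and clear above it.
- **Other items:** The bottle and bush were found within about 5 mm of where they started.

One check disagreed. The scene camera placed the other gauge about 40 mm off, but the gripper was partly hiding it in that view. The side camera found it within about 5 mm, and nothing went near it. The wrist camera's sideways reading was also about 0.5 mm off in world axes, so I relied on the touch instead.

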